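Re-index a ratchet dial from its end stop

ROBOT

A 6-joint arm with a two-finger parallel gripper is mounted at the origin on a cart in front of the work surface, level with it; the furniture and walls round the work are solid. World frame = base frame: x ahead of the robot, y to its left, z up, the work surface at z = 0. Lengths are in m, angles in rad, forces in N, time in s.
With the tool pointing down it reaches from about 0.35 to 0.775 m from the base axis. Payload 7.3 kg.
Tool frame: the origin (TCP) lies on the centre line of the jaws, within the pads' length; the fingertips stand 17 mm ahead of it and the grasp point (between the pads) lies 2 mm behind it (robot.tcp_to_tips is the distance from the TCP to the fingertips, in m); z points along the fingers, y is the line along which they close (so a half turn about z gives the same grasp; the last joint's range is limited). The gripper opens to 92 mm and grips with 3 to 60 N. Pads are 19 mm wide; open, the fingers measure 130 mm over their backs; the gripper's body (75 mm by 190 mm) begins 47 mm behind the grasp point.
Start: joints at [1.171, 0.342, 1.524, -0, 1.275, -0.146], TCP at [0.132, 0.508, 0.244] pointing down, gripper open.
Joint ranges: [-2.53, 2.53], [-0.77, 2.02], [0.04, 2.7], [-1, 4.14], [0.28, 2.66], [-3.11, 3.11]. Speed limits (rad/s): [2.57, 2.57, 3.14, 3.14, 3.14, 3.14].

INTERFACE

Orientations are given as [roll, pitch, yaw] about the fixed x, y, z axes, in that order (R = Rz(yaw) Ry(pitch) Rx(roll)).
In Python, from cell import robot gives the robot as it stands. The module is installed in compiled form; this text tells all that it offers.
- The arm moves only by the tool carry_out, never from a script. Its argument "commands" is a list of rows, each a list of 3 entries, a list of its own where there are three numbers: the shift along the tool's x, y, z in m, then the turn about the tool's z in rad, then the opening, from 0 (shut) to 1 (fully open). In form: [[[dx, dy, dz], yaw, claw], ...]. A call has 1 to 20 rows; each row shifts and turns the commanded pose from where the row before left it, along the tool's axes as they then stand; what a row does not reach is not made up. A row lasts 1/8 s, in which the tool goes at most 62.5 mm and 10.7 degrees, less where a joint would pass 70% of its speed; a pose out of reach is approached as far as the arm can. A call is refused whole if a number of a shift passes 0.0625 or a number of a turn 0.188, either way. A call with a gripper value outside its range is refused whole. The fingers move at their own pace and stop on an object; "newtons" is the grip in N (left out, the last holds). Time passes only in rows, so rows that do not move let the fingers close. It gives the time, the measured TCP pose, the force, the opening and the grip force at its end, in the units of the state.
- robot.observe(): the state, without advancing time (a new reading comes with each control period).
- robot.read_camera(name): name is "side" or "top"; returns a dict with "pixels" (384x512x3 uint8, red, green, blue), "fx", "fy", "cx", "cy" (pixels), "view" (4x4, takes a point from world to camera coordinates). Camera axes: x right, y up, looking along -z (the intrinsics and any distortion apply to the point x, -y, -z); pixel columns grow to the right and rows downward; lengths in m; the calibration is good to about 2 mm. A picture is of the moment at which its call begins. There is no depth.
- robot.hand_in(): hands the job in; it is judged then, once.
Trained networks look in a picture, given as the dict that the camera call returned (one of the last four; its "shot" number tells which), for a name from the list of things; names that differ only in an ending like _2 or _b are one class to them, and where a whole thing is asked for, a point or a joint stands for the part that bears it (a point fixed in the world has none). Each returns a list of dicts, best first, with "p" (0 to 1); they miss things now and then, are a little off and sometimes report something else, mostly with a low value. They report only what shows in the picture. A call takes as long as a camera call.
- robot.find_in(picture, name): "at" ([column, row] in pixels, amid what is visible of it).
- robot.tip_of(picture, name): "at" ([column, row] in pixels: a listed point, or the origin of a listed thing).
The state is a dict: "time": time; "qpos": joint angles; "qvel": joint speeds; "joint_efforts": joint torques, N m; "tool_pos": TCP position; "tool_rot": TCP orientation; "contact_force": force on the tool from outside, world axes, zero at the start; "torque": the same for the moment, N m; "opening": finger opening in m; "grip_force": force on a finger pad.
Only numpy, scipy, OpenCV 4.12 (cv2) and the standard library are available. Lean on these libraries where they do the work, as an engineer would, in place of code of your own. Each camera call takes 0.05 s, during which the arm holds its last target. There are 200 camera calls.

TASK

The ratchet dial that carries the reference block has to start a new ring of indentations: throw the pawl lever over to free the dial, turn the dial back by its crank knob until it bears lightly against its hidden end stop, and throw the pawl back in. Then advance the dial two notches from the stop, one at a time with a short pause at each, leaving the second tooth resting back against the pawl. Use a light hand, never forcing the dial against the stop or the pawl, and leave the things round it alone.

Things in the scene. Friction and masses are not known exactly. Their poses are not given: they have to be found in the camera images.
- fixture: grey plate 156 x 172 x 10 mm, bolted down, with a round dial 132 mm across on a vertical axis and, on its right (-y) side, the pawl. Origin: on the dial's axis at the level of the work surface; x away from the robot (when not turned), z up. A tall hardness tester stands to its left from about x 0.55, y 0.07 on; another to its right.
- dial_top (a point): middle of the dial's upper face, 36 mm above the work surface. 9 saw teeth 7 mm high stand on the dial's rim, 50 to 66 mm from the axis; a round reference block 50 mm across is clipped on its middle (top of the clips 47 mm above the work surface).
- dial (a joint): turn of the dial, rad; counter-clockwise from above is positive and forward. 0: crank knob on the fixture's +x axis. Light friction (1 to 1.5 N at the knob), stays where left. Starts between 1.7 and 3.0. Notches are 0.698 apart: with the pawl in it turns forward only, the pawl stopping it from turning back at whole multiples of 0.698.
- crank_knob (a point): the dial's crank knob: upright black post 12 mm across, 42 mm from the dial's axis, 36 to 68 mm above the work surface; this point is on its axis at 56 mm. Turned back with the pawl free it meets an unseen rubber-faced end stop, to be felt as a quickly rising force of about 6 N per mm; its place varies: somewhere at dial 0.04 to 0.63, so the first notch from it is 0.698.
- pawl (a joint): tilt of the pawl lever, rad. 0: in, nose down in a tooth gap, lever leaning 35 degrees to the fixture's +x; up to 0.25 while the nose climbs a tooth. 1.22: freed, leaning 35 degrees to -x. A gravity toggle: over the middle (about 0.6) it falls to the other side and stays there.
- pawl_ball (a point): centre of the steel ball, 20 mm across, at the end of the pawl lever (rod 7 mm thick, 45 mm long). 89 mm above the work surface at both ends of its swing, 97 mm in the middle. A light push (1 to 2 N) on it along the fixture's x throws the lever over.
- pawl_pin (a point): middle of the level pin on which the pawl lever turns; it runs along the fixture's y and lies 30 mm to -x and 59 mm to -y of the dial's axis, 52 mm above the work surface.
- loupe: folding loupe, 34 x 73 x 10 mm, lying behind the fixture (bystander); origin in the middle of its underside.
- specimen: round mounted specimen, 30 mm across, 16 mm high, standing behind the fixture (bystander); origin in the middle of its underside.
- dial_gauge: dial indicator lying on its back, 110 x 59 x 22 mm, behind the fixture to the right (bystander); origin in the middle of its underside.
- indenter_box: small closed wooden box, 47 x 66 x 25 mm, left of the fixture (bystander); origin in the middle of its underside.

How it is judged:
On the way, in this order (a step that is already met when the one before it is completed fails the run):
1. the pawl lever is thrown over and stays freed (value of joint pawl above 0.9 rad), for 0.2 s.
2. with the pawl free, the dial is turned back and bears against its end stop with more than 1.5 N (value of joint pawl above 0.9 rad and contact force between lug and stop_pin above 1.5 N), for 0.2 s.
3. the pawl is back in before the dial has passed the first notch (value of joint pawl below 0.35 rad and value of joint dial below 0.64 rad), for 0.2 s.
4. the dial pauses in the first notch (value of joint dial between 0.653 and 1.248 rad and value of joint pawl below 0.35 rad), for 0.2 s.
At the end, for the whole second after the job is handed in: the dial is at rest at the second notch from the stop (1.34 to 1.47 rad; the tooth rests on the pawl at 1.396) and the pawl is in (under 0.2 rad) (value of joint dial between 1.336 and 1.476 rad and value of joint pawl below 0.2 rad and velocity of joint dial between -0.05 and 0.05 rad/s); the robot touches nothing.
It fails at once if the dial is pressed against its end stop with more than 10 N (contact force between lug and stop_pin above 10 N).
It fails at once if the dial is forced back against the pawl with more than 30 N while the pawl is in (under 0.08 rad) (contact force between dial and pawl above 30 N and value of joint pawl below 0.08 rad).
It fails at once if the loupe, specimen, dial indicator or wooden box is moved by more than 15 mm (distance of any of loupe, specimen, dial_gauge, indenter_box from where it was at the start of the episode above 0.015 m).
It also fails if it takes over 70 s, if anything falls off the work surface, if the arm or the gripper's body presses on something with over 40 N, if the wrist force passes 120 N, or if a joint passes its speed limit or range.

## Working session

There is one attempt and no reset: what is moved stays moved. The work goes in short steps, Python scripts to look and compute and a tool call to move; the robot and the scene stay as the last step left them, time stands still between calls to the robot, and variables do not carry over. Pictures are saved under pics/ and viewed, at most 10 in all, crops included, and the job is handed in when it is done.

Besides the shell and the picture viewer there is one more tool, called as name([rows], argument=value, ...), one row to a line, values as JSON. carry_out: Moves the arm, as the interface text tells. Its arguments: {"type":"object","properties":{"commands":{"type":"array"},"newtons":{"type":"number"}},"required":["commands"]}

```bash
mkdir -p pics; cat > h.py <<'E'
import numpy as np, cv2
from scipy.optimize import least_squares
from cell import robot
def snap(n,save=None):
    p=robot.read_camera(n)
    if save: cv2.imwrite('pics/'+save,cv2.cvtColor(np.asarray(p['pixels']),cv2.COLOR_RGB2BGR))
    return p
def proj(p,X):
    c=np.array(p['view'])@np.r_[X,1]; x,y,z=c[0],-c[1],-c[2]
    return np.array([p['fx']*x/z+p['cx'],p['fy']*y/z+p['cy']])
def at_z(p,uv,z):
    V=np.array(p['view']); R=V[:3,:3]; o=-R.T@V[:3,3]
    d=R.T@np.array([(uv[0]-p['cx'])/p['fx'],-(uv[1]-p['cy'])/p['fy'],-1])
    return o+d*(z-o[2])/d[2]
def tri(ps,uvs):
    return least_squares(lambda X:np.concatenate([proj(p,X)-u for p,u in zip(ps,uvs)]),[.5,0,.05])
E
python3 - <<'E'
from h import *
s=snap('side','s1.png');t=snap('top','t1.png')
print([k for k in s if k!='pixels'],robot.observe())
for n,z in [('dial_top',.036),('crank_knob',.056),('pawl_ball',.089),('pawl_pin',.052),('fixture',0),('loupe',0),('specimen',0),('dial_gauge',0),('indenter_box',0)]:
    for nm,p in (('s',s),('t',t)):
        for r in robot.tip_of(p,n)[:2]: print(n,nm,np.round(r['at'],1),round(r['p'],2),np.round(at_z(p,r['at'],z),4))
E
```

```text
['fx', 'fy', 'cx', 'cy', 'view', 'shot'] {'time': 0.1, 'qpos': array([ 1.17102164e+00,  3.42617863e-01,  1.52492390e+00,  8.52967187e-06,
        1.27542304e+00, -1.45962506e-01]), 'qvel': array([ 0.00091765, -0.00265461, -0.00153735,  0.00153826, -0.00027393,
       -0.00124943]), 'joint_efforts': array([ 2.04275493e-03, -4.32014287e+01, -2.44690937e+01,  7.19890511e-02,
        5.26491576e-02, -2.20265849e-05]), 'tool_pos': array([0.1316452 , 0.50786685, 0.24313188]), 'tool_rot': array([-3.14023629e+00, -2.07641057e-04,  2.88777784e+00]), 'contact_force': array([-0.81860991,  0.48997634,  0.16602684]), 'torque': array([0.07245705, 0.01932084, 0.00667681]), 'grip_force': 0.0, 'opening': 0.09199845251689041}
dial_top s [218.2 258.5] 0.91 [ 0.5258 -0.1088  0.036 ]
dial_top t [265.  244.6] 0.98 [ 0.5233 -0.1155  0.036 ]
dial_top t [323.2 147.7] 0.58 [ 0.7313 -0.2444  0.036 ]
crank_knob s [197.3 243.7] 0.82 [ 0.504 -0.075  0.056]
crank_knob t [244.6 254.4] 0.85 [ 0.5036 -0.0721  0.056 ]
pawl_ball s [230.2 270.4] 0.8 [ 0.5235 -0.1665  0.089 ]
pawl_ball t [295.8 243.6] 0.46 [ 0.5247 -0.1724  0.089 ]
pawl_pin s [216.9 289.8] 0.89 [ 0.4949 -0.1685  0.052 ]
pawl_pin t [292.5 254.9] 0.56 [ 0.5019 -0.1706  0.052 ]
fixture t [265.3 248.3] 0.89 [ 0.5155 -0.1188  0.    ]
fixture t [227.8 142.4] 0.25 [ 0.7517 -0.0371  0.    ]
loupe s [300.9 183.5] 0.59 [ 0.7577 -0.0194  0.    ]
loupe s [217.9 258.8] 0.23 [ 0.5313 -0.0897  0.    ]
loupe t [225. 143.] 0.78 [ 0.7504 -0.0308  0.    ]
specimen s [341.4 223. ] 0.61 [ 0.7726 -0.1405 -0.    ]
specimen t [276.5 129.2] 0.55 [ 0.7827 -0.1473  0.    ]
dial_gauge s [217.2 290.1] 0.27 [ 0.5021 -0.1449  0.    ]
dial_gauge t [325.6 152.1] 0.9 [ 0.7299 -0.2577  0.    ]
indenter_box s [215.3 260.2] 0.63 [ 0.5258 -0.0899  0.    ]
indenter_box t [152.  254.6] 0.89 [0.5034 0.1261 0.    ]
```

View pics/s1.png

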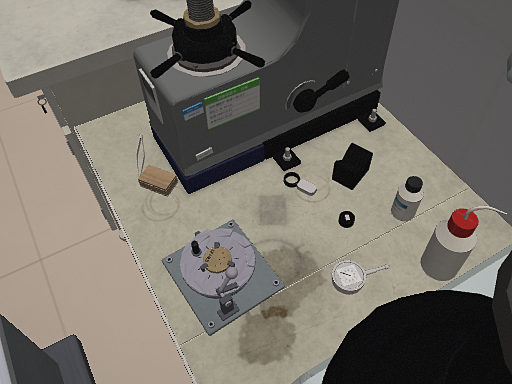

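View pics/t1.png

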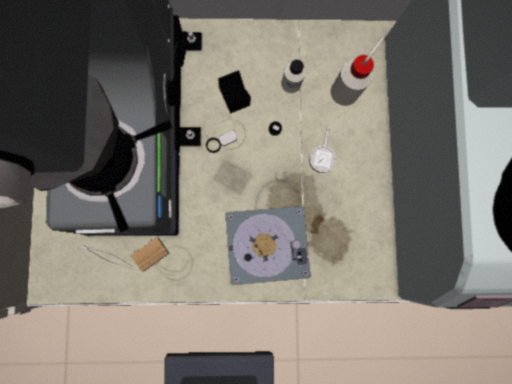

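The top view shows the dial centre near (265,245), the knob at (247,257) and the ball at (296,243), which agrees with the networks. The pawl is in, leaning to +x, and the plate is turned about +0.07 rad. Next I fit the fixture pose, with new detections in both views.

```bash
cat >> h.py <<'E'
def model(v,names,pawl=0.):
    x,y,w,d=v; R=np.array([[np.cos(w),-np.sin(w),0],[np.sin(w),np.cos(w),0],[0,0,1]])
    a=np.radians(35)-pawl; b=[-.030+.045*np.sin(a),-.059,.052+.045*np.cos(a)]
    L=dict(dial_top=[0,0,.036],crank_knob=[.042*np.cos(d),.042*np.sin(d),.056],pawl_ball=b,pawl_pin=[-.03,-.059,.052],fixture=[0,0,0])
    return {n:R@np.array(L[n])+[x,y,0] for n in names}
def detect(ps,names):
    return [(p,n,np.array(r[0]['at'])) for p in ps for n in names if (r:=robot.tip_of(p,n)) and r[0]['p']>.3]
def fit(obs,pawl=0.,v0=(.5245,-.112,.07,2.)):
    names={n for _,n,_ in obs}
    f=lambda v:np.concatenate([proj(p,model(v,names,pawl)[n])-u for p,n,u in obs])
    r=least_squares(f,v0,loss='soft_l1'); return r.x,f(r.x).reshape(-1,2)
E
python3 - <<'E'
from h import *
s=snap('side');t=snap('top')
N=['dial_top','crank_knob','pawl_ball','pawl_pin','fixture']
o=detect([s,t],N)
v,e=fit(o); print(np.round(v,4))
for (p,n,u),r in zip(o,e): print(n,p['shot'],np.round(r,1))
# plate corners from top image
for c in [(226,211),(303,207),(309,278),(231,283)]: print(np.round(at_z(t,c,.01),4))
img=cv2.cvtColor(np.asarray(t['pixels']),cv2.COLOR_RGB2BGR)[195:300,205:335]
img=cv2.resize(img,None,fx=5,fy=5,interpolation=cv2.INTER_CUBIC)
m=model(v,N)
for n in N: 
    q=(proj(t,m[n])-[205,195])*5; cv2.circle(img,tuple(int(k) for k in q),3,(0,0,255),-1)
x,y,w,d=v
for a,b in [(.078,.086),(.078,-.086),(-.078,-.086),(-.078,.086)]:
    q=(proj(t,[x+np.cos(w)*a-np.sin(w)*b,y+np.sin(w)*a+np.cos(w)*b,.01])-[205,195])*5; cv2.circle(img,tuple(int(k) for k in q),3,(0,255,0),-1)
cv2.imwrite('pics/c1.png',img)
E
```

```text
[ 0.5214 -0.1133  0.1027  2.0185]
dial_top 3 [-1.1  3.2]
crank_knob 3 [ 0.7 -0.9]
pawl_ball 3 [-0.2  3. ]
pawl_pin 3 [ 1.3 -0.7]
fixture 3 [ 1.3 -0.2]
dial_top 4 [-4.6  1.1]
crank_knob 4 [2.4 0.7]
pawl_ball 4 [-1.8 -0.4]
pawl_pin 4 [0.5 2.2]
fixture 4 [-0.9 -1.9]
[ 0.5964 -0.0333  0.01  ]
[ 0.6047 -0.2018  0.01  ]
[ 0.4519 -0.2112  0.01  ]
[ 0.4428 -0.0441  0.01  ]
```

View pics/c1.png

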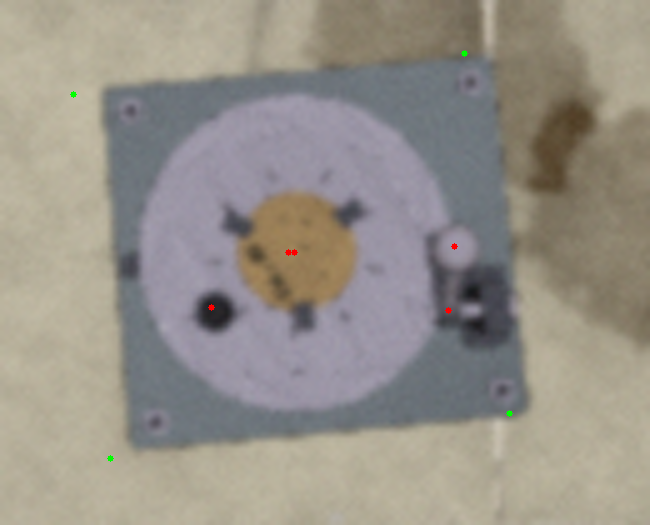

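carry_out([
  [[-0.0345,-0.0334,0],0,0],
  [[-0.0345,-0.0334,0],0,0],
  [[-0.0345,-0.0334,0],0,0],
  [[-0.0345,-0.0334,0],0,0],
  [[-0.0345,-0.0334,0],0,0],
  [[-0.0345,-0.0334,0],0,0],
  [[-0.0345,-0.0334,0],0,0],
  [[-0.0345,-0.0334,0],0,0],
  [[-0.0345,-0.0334,0],0,0],
  [[-0.0345,-0.0334,0],0,0],
  [[-0.0135,-0.0523,0],0,0],
  [[-0.0135,-0.0523,0],0,0],
  [[-0.0135,-0.0523,0],0,0],
  [[-0.0135,-0.0523,0],0,0],
  [[-0.0135,-0.0523,0],0,0],
])

```text
time: 3.48
tool_pos: [0.3813, -0.1737, 0.2439]
tool_rot: [-3.142, 0.001, 2.887]
contact_force: [0.8, -0.3, 1.3]
opening: 0.0006
grip_force: 0.0
```

The crop shows the dial disc centred at (295,252) and the knob at (214,311). The plate's edges give a yaw of about 0.06 rad, and the dial sits about 8 mm left of the plate's middle. I therefore take the axis as (0.522,-0.114), the pin as (0.4955,-0.175) and the ball as (0.522,-0.173). I'll turn the tool and go to the ball's far side.

carry_out([
  [[0,0,0],0.188,0],
  [[0,0,0],0.188,0],
  [[0,0,0],0.188,0],
  [[0,0,0],0.188,0],
  [[0,0,0],0.188,0],
  [[0,0,0],0.188,0],
  [[0,0,0],0.188,0],
  [[0,0,0],0.188,0],
  [[0,0,0],0.188,0],
  [[0,0,0],0.188,0],
  [[0,0,0],0.188,0],
  [[0,0,0],0.188,0],
  [[0,0,0],0.188,0],
  [[0,0,0],0.188,0],
  [[0,0,0],0.188,0],
  [[0.0447,0.0025,0],0,0],
  [[0.0447,0.0025,0],0,0],
  [[0.0447,0.0025,0],0,0],
  [[0.0447,0.0025,0],0,0],
])

```text
time: 5.85
tool_pos: [0.5621, -0.1682, 0.2437]
tool_rot: [3.142, -0.0, 0.075]
contact_force: [0.3, -1.0, 0.2]
opening: 0.0004
grip_force: 0.0
```

carry_out([
  [[0,0.004,0.0365],0,0],
  [[0,0,0.0365],0,0],
  [[0,0,0.0365],0,0],
  [[0,0,0.0365],0,0],
  [[0,0,0],0,0],
  [[-0.006,0,0],0,0],
  [[-0.006,0,0],0,0],
  [[-0.006,0,0],0,0],
  [[-0.006,0,0],0,0],
  [[-0.006,0,0],0,0],
  [[-0.006,0,0],0,0],
  [[-0.006,0,0],0,0],
  [[-0.006,0,0],0,0],
  [[-0.006,0,0],0,0],
  [[0,0,0],0,0],
])

```text
time: 7.72
tool_pos: [0.5066, -0.1763, 0.0976]
tool_rot: [-3.141, 0.0, 0.075]
contact_force: [0.2, 0.6, -0.3]
opening: 0.0002
grip_force: 0.0
```

```bash
python3 - <<'E'
from h import *
s=snap('side')
i=cv2.cvtColor(np.asarray(s['pixels']),cv2.COLOR_RGB2BGR)[200:340,130:300]
cv2.imwrite('pics/p1.png',cv2.resize(i,None,fx=4,fy=4,interpolation=cv2.INTER_CUBIC))
o=robot.observe();print(o['tool_pos'],o['contact_force'])
E
```

```text
[ 0.50691765 -0.176427    0.09768851] [-0.56014167  0.33973804 -0.23071001]
```

View pics/p1.png

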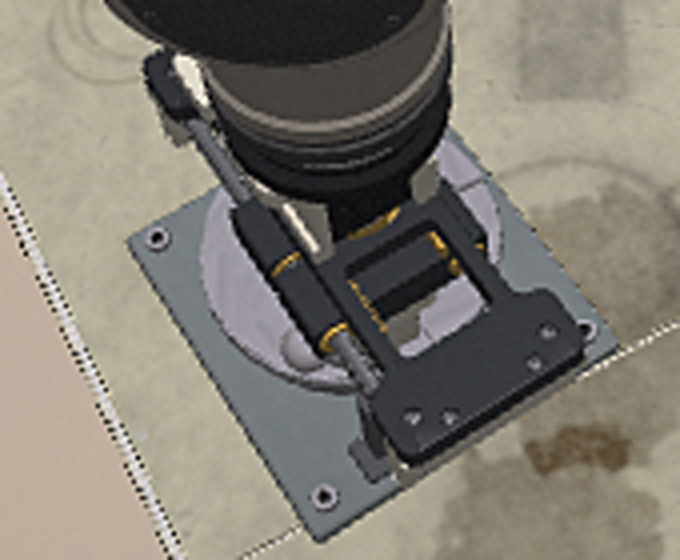

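The ball now shows at (300,350) in the crop, on the robot's side of the pin, so the pawl is free. I'll rise and measure the knob again.

carry_out([
  [[0,0,-0.05],0,0],
  [[0,0,-0.05],-0.188,0],
  [[-0.03,0,0],-0.188,0],
  [[-0.05,0,0],-0.188,0.4],
  [[-0.05,0,0],-0.188,0.4],
  [[0,0,0],-0.188,0.4],
  [[0,0,0],-0.188,0.4],
  [[0,0,0],-0.188,0.4],
  [[0,0,0],-0.188,0.4],
  [[0,0,0],-0.188,0.4],
  [[0,0,0],-0.188,0.4],
  [[0,0,0],-0.188,0.4],
])

```text
time: 9.28
tool_pos: [0.3954, -0.2342, 0.1978]
tool_rot: [3.141, 0.0, 2.133]
contact_force: [-0.4, 0.8, -0.7]
opening: 0.0369
grip_force: 0.0
```

```bash
python3 - <<'E'
from h import *
s=snap('side');t=snap('top')
for n,z in [('crank_knob',.056),('pawl_ball',.089),('dial_top',.036)]:
    for nm,p in (('s',s),('t',t)):
        for r in robot.tip_of(p,n)[:2]: print(n,nm,np.round(r['at'],1),round(r['p'],2),np.round(at_z(p,r['at'],z),4))
a=cv2.cvtColor(np.asarray(s['pixels']),cv2.COLOR_RGB2BGR)[200:340,130:300]
b=cv2.cvtColor(np.asarray(t['pixels']),cv2.COLOR_RGB2BGR)[180:320,190:330]
cv2.imwrite('pics/p2.png',cv2.resize(np.hstack([a,b]),None,fx=2.5,fy=2.5,interpolation=cv2.INTER_CUBIC))
print(robot.observe()['tool_pos'],robot.observe()['tool_rot'])
print(at_z(t,(247.8,257.2),.068),at_z(t,(264.2,245.2),.04),-np.array(t['view'])[:3,:3].T@np.array(t['view'])[:3,3])
E
```

```text
crank_knob s [195.8 244.8] 0.78 [ 0.5008 -0.0756  0.056 ]
crank_knob t [246.3 256. ] 0.63 [ 0.5004 -0.0755  0.056 ]
pawl_ball s [204.9 291.2] 0.71 [ 0.4727 -0.1785  0.089 ]
pawl_ball t [298.7 271.7] 0.53 [ 0.4701 -0.1769  0.089 ]
dial_top s [216.3 259. ] 0.56 [ 0.5225 -0.108   0.036 ]
dial_top t [265.9 245. ] 0.61 [ 0.5225 -0.1174  0.036 ]
[ 0.3952897  -0.23415172  0.19771373] [ 3.14149671e+00 -2.58096665e-05  2.12531308e+00]
[ 0.49821935 -0.07814009  0.068     ] [ 0.52204416 -0.11349351  0.04      ] [ 0.51902362 -0.04850637  0.91065475]
```

View pics/p2.png

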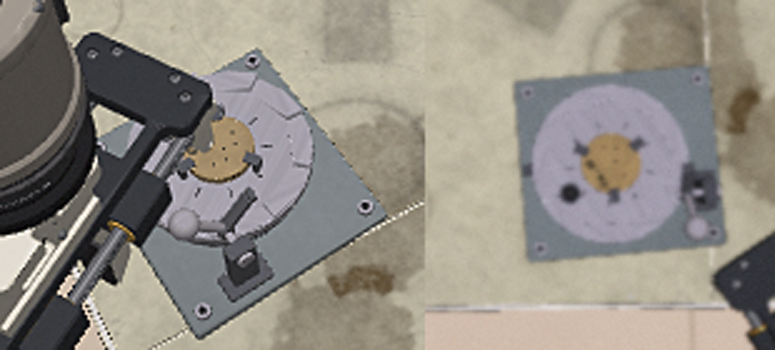

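The pawl is free, with the ball at about (0.471,-0.177), as expected. The knob is at (0.4998,-0.0767), 43 mm from the axis as it should be, at world angle 2.12, which the tool yaw matches. I'll straddle it with the jaws closing along the tangent.

carry_out([
  [[0.0197,0.0429,0],0,0.4],
  [[0.0197,0.0429,0],0,0.4],
  [[0.0197,0.0429,0],0,0.4],
  [[0.0197,0.0429,0],0,0.4],
  [[0,0,0.04],0,0.4],
  [[0,0,0.04],0,0.4],
  [[0,0,0.04],0,0.4],
  [[0,0,0.009],0,0.4],
  [[0,0,0],0,0.3],
  [[0,0,0],0,0.2],
  [[0,0,0],0,0.0],
  [[0,0,0],0,0.0],
  [[0,0,0],0,0.0],
], newtons=3)

```text
time: 11.3
tool_pos: [0.4999, -0.0768, 0.0695]
tool_rot: [3.14, 0.001, 2.127]
contact_force: [0.2, -0.7, 4.1]
opening: 0.0116
grip_force: 3.0
```

carry_out([
  [[0,0,0],0,0.16],
  [[-0.0002,0.0042,0],0.1,0.16],
  [[-0.0002,0.0042,0],0.1,0.16],
  [[-0.0002,0.0042,0],0.1,0.16],
  [[-0.0002,0.0042,0],0.1,0.16],
  [[-0.0002,0.0042,0],0.1,0.16],
  [[-0.0002,0.0042,0],0.1,0.16],
])

```text
time: 12.18
tool_pos: [0.5224, -0.0697, 0.068]
tool_rot: [-3.139, -0.001, 1.524]
contact_force: [-1.2, 0.9, -0.1]
opening: 0.0148
grip_force: 0.9
```

carry_out([
  [[-0.0002,0.0042,0],0.1,0.16],
  [[-0.0002,0.0042,0],0.1,0.16],
  [[-0.0002,0.0042,0],0.1,0.16],
  [[-0.0002,0.0042,0],0.1,0.16],
  [[-0.0002,0.0042,0],0.1,0.16],
  [[-0.0002,0.0042,0],0.1,0.16],
  [[-0.0001,0.0021,0],0.05,0.16],
  [[0,0,0],0,0.16],
])

```text
time: 13.18
tool_pos: [0.5481, -0.0797, 0.0682]
tool_rot: [-3.14, 0.0, 0.878]
contact_force: [0.4, 0.8, 0.4]
opening: 0.0148
grip_force: 0.3
```

carry_out([
  [[-0.0001,0.0021,0],0.05,0.16],
  [[-0.0001,0.0021,0],0.05,0.16],
  [[-0.0001,0.0021,0],0.05,0.16],
  [[0,0,0],0,0.16],
])

```text
time: 13.68
tool_pos: [0.5526, -0.0842, 0.0684]
tool_rot: [-3.141, 0.0, 0.728]
contact_force: [-0.5, 0.8, -1.3]
opening: 0.0146
grip_force: 0.4
```

carry_out([
  [[0,0.0005,0],0.012,0.16],
  [[0,0.0005,0],0.012,0.16],
  [[0,0,0],0,0.16],
])

```text
time: 14.05
tool_pos: [0.5534, -0.0852, 0.0687]
tool_rot: [-3.141, 0.0, 0.703]
contact_force: [-0.4, 1.4, -0.9]
opening: 0.0149
grip_force: 0.6
```

```bash
python3 - <<'E'
from h import *
f=[]
for i in range(3): snap('top'); f.append(robot.observe()['contact_force'])
print(np.round(f,2)); o=robot.observe(); print(o['tool_pos'],o['grip_force'])
E
```

```text
[[-1.05  0.63 -0.86]
 [-1.31  0.96 -0.72]
 [-1.13  0.82 -0.43]]
[ 0.55344217 -0.08513392  0.06867483] 0.5899184138615965
```

carry_out([
  [[0,0.0005,0],0.012,0.16],
  [[0,0.0005,0],0.012,0.16],
  [[0,0,0],0,0.16],
])

```text
time: 14.58
tool_pos: [0.5543, -0.086, 0.0688]
tool_rot: [3.141, -0.0, 0.679]
contact_force: [-1.6, 0.4, 0.5]
opening: 0.0147
grip_force: 0.5
```

carry_out([
  [[0,0.0005,0],0.012,0.16],
  [[0,0.0005,0],0.012,0.16],
  [[0,0,0],0,0.16],
])

```text
time: 14.95
tool_pos: [0.5549, -0.0868, 0.0687]
tool_rot: [3.141, -0.0, 0.655]
contact_force: [-0.3, 0.5, -0.1]
opening: 0.0147
grip_force: 0.4
```

carry_out([
  [[0,0.0005,0],0.012,0.16],
  [[0,0.0005,0],0.012,0.16],
  [[0,0,0],0,0.16],
])

```text
time: 15.32
tool_pos: [0.5555, -0.0876, 0.0688]
tool_rot: [3.141, -0.0, 0.631]
contact_force: [-1.2, 0.8, -0.4]
opening: 0.0146
grip_force: 0.4
```

carry_out([
  [[0,0.0005,0],0.012,0.16],
  [[0,0.0005,0],0.012,0.16],
  [[0,0,0],0,0.16],
])

```text
time: 15.7
tool_pos: [0.5561, -0.0884, 0.0687]
tool_rot: [3.141, -0.0, 0.607]
contact_force: [-0.9, 0.7, 0.3]
opening: 0.0146
grip_force: 0.4
```

carry_out([
  [[0,0.0005,0],0.012,0.16],
  [[0,0.0005,0],0.012,0.16],
  [[0,0,0],0,0.16],
])

```text
time: 16.08
tool_pos: [0.5566, -0.0892, 0.0687]
tool_rot: [3.142, -0.0, 0.583]
contact_force: [-1.3, 0.3, 0.0]
opening: 0.015
grip_force: 0.4
```

carry_out([
  [[0,0.0005,0],0.012,0.16],
  [[0,0.0005,0],0.012,0.16],
  [[0,0,0],0,0.16],
])

```text
time: 16.45
tool_pos: [0.5572, -0.09, 0.0687]
tool_rot: [3.142, -0.0, 0.559]
contact_force: [-0.3, 0.4, -0.9]
opening: 0.015
grip_force: 0.4
```

carry_out([
  [[0,0.0005,0],0.012,0.16],
  [[0,0.0005,0],0.012,0.16],
  [[0,0,0],0,0.16],
])

```text
time: 16.82
tool_pos: [0.5577, -0.0909, 0.0687]
tool_rot: [3.141, -0.0, 0.535]
contact_force: [-0.6, 0.4, -0.8]
opening: 0.0146
grip_force: 0.4
```

carry_out([
  [[0,0.0005,0],0.012,0.16],
  [[0,0.0005,0],0.012,0.16],
  [[0,0,0],0,0.16],
])

```text
time: 17.2
tool_pos: [0.558, -0.0915, 0.0687]
tool_rot: [-3.141, 0.0, 0.511]
contact_force: [-1.8, 1.9, 1.9]
opening: 0.0147
grip_force: 1.3
```

carry_out([
  [[0,0.0003,0],0.004,0.16],
  [[0,0,0],0,0.16],
])

```text
time: 17.45
tool_pos: [0.5581, -0.0917, 0.0687]
tool_rot: [-3.141, 0.0, 0.507]
contact_force: [-2.2, 3.1, 1.3]
opening: 0.0147
grip_force: 1.8
```

```bash
python3 - <<'E'
from h import *
f=[]
for i in range(4): snap('top'); f.append(robot.observe()['contact_force'])
print(np.round(f,2)); o=robot.observe(); print(o['tool_pos'],o['grip_force'])
E
```

```text
[[-1.74  3.62  2.06]
 [-1.58  4.44  1.64]
 [-2.49  3.46  1.23]
 [-2.91  3.84  1.52]]
[ 0.55816807 -0.09176381  0.06870203] 1.9866614212514833
```

carry_out([
  [[0,0.0002,0],0,0.16],
  [[0,0,0],0,0.16],
  [[0,0,0],0,0.16],
  [[0,0,0],0,0.16],
])

```text
time: 18.15
tool_pos: [0.5583, -0.092, 0.0687]
tool_rot: [-3.141, 0.0, 0.507]
contact_force: [-1.7, 3.8, 1.0]
opening: 0.0145
grip_force: 2.5
```

carry_out([
  [[0,-0.001,0],0,0.16],
  [[0,-0.0013,0],0,0.2],
  [[0,0,0],0,0.4],
  [[0,0,0],0,0.4],
  [[0,0,-0.04],0,0.4],
  [[0,0,-0.05],0,0.4],
  [[0,0,-0.04],0.15,0],
  [[0,0,0],0.15,0],
  [[0,0,0],0.15,0],
  [[-0.0427,0.0258,0],0,0],
  [[-0.0427,0.0258,0],0,0],
  [[-0.0427,0.0258,0],0,0],
])

```text
time: 19.65
tool_pos: [0.4327, -0.1755, 0.1988]
tool_rot: [3.141, -0.001, 0.058]
contact_force: [0.5, -0.7, 1.1]
opening: 0.0007
grip_force: 0.0
```

```bash
python3 - <<'E'
from h import *
t=snap('top');s=snap('side')
for n,z in [('crank_knob',.056),('pawl_ball',.089)]:
    for nm,p in (('s',s),('t',t)):
        for r in robot.tip_of(p,n)[:1]: print(n,nm,np.round(r['at'],1),round(r['p'],2),np.round(at_z(p,r['at'],z),4))
o=robot.observe();print(o['tool_pos'],o['tool_rot'],o['opening'])
E
```

```text
crank_knob s [230. 239.] 0.61 [ 0.5577 -0.0954  0.056 ]
crank_knob t [249.2 224.3] 0.73 [ 0.5648 -0.0818  0.056 ]
pawl_ball t [299.9 270.4] 0.72 [ 0.4725 -0.1793  0.089 ]
[ 0.43457544 -0.17460737  0.19894235] [ 3.14128946e+00 -1.04204333e-03  5.73129653e-02] -2.0399329134946557e-05
```

carry_out([
  [[0,0.003,0.05],0,0],
  [[0,0,0.05],0,0],
  [[0,0,0.001],0,0],
  [[0.006,0,0],0,0],
  [[0.006,0,0],0,0],
  [[0.006,0,0],0,0],
  [[0.006,0,0],0,0],
  [[0.006,0,0],0,0],
  [[0.006,0,0],0,0],
  [[0.006,0,0],0,0],
  [[0.006,0,0],0,0],
  [[0.006,0,0],0,0],
  [[0,0,0],0,0],
  [[0,0,-0.05],0,0],
  [[0,0,-0.05],0,0],
  [[-0.05,0,0],0,0],
  [[-0.05,0,0],0,0],
])

```text
time: 22.08
tool_pos: [0.387, -0.1803, 0.1981]
tool_rot: [3.141, -0.001, 0.058]
contact_force: [0.3, -0.7, -0.3]
opening: 0.0002
grip_force: 0.0
```

```bash
python3 - <<'E'
from h import *
t=snap('top');s=snap('side')
for n,z in [('crank_knob',.056),('pawl_ball',.089),('pawl_ball',.089)]:
    for nm,p in (('s',s),('t',t)):
        for r in robot.tip_of(p,n)[:1]: print(n,nm,np.round(r['at'],1),round(r['p'],2),np.round(at_z(p,r['at'],z),4))
o=robot.observe();print(o['tool_pos'],o['tool_rot'],o['time'])
a=cv2.cvtColor(np.asarray(s['pixels']),cv2.COLOR_RGB2BGR)[200:340,130:300]
b=cv2.cvtColor(np.asarray(t['pixels']),cv2.COLOR_RGB2BGR)[180:320,190:330]
cv2.imwrite('pics/p3.png',cv2.resize(np.hstack([a,b]),None,fx=2.5,fy=2.5,interpolation=cv2.INTER_CUBIC))
E
```

```text
crank_knob s [154.7 182.5] 0.67 [0.4915 0.0901 0.056 ]
crank_knob t [252.1 224.2] 0.78 [ 0.565  -0.0878  0.056 ]
pawl_ball s [225.6 274.1] 0.82 [ 0.5141 -0.1686  0.089 ]
pawl_ball t [298.1 246.1] 0.63 [ 0.5197 -0.1768  0.089 ]
pawl_ball s [225.6 274.1] 0.82 [ 0.5141 -0.1686  0.089 ]
pawl_ball t [298.1 246.1] 0.63 [ 0.5197 -0.1768  0.089 ]
[ 0.38886972 -0.18045331  0.19767525] [ 3.14150688e+00 -4.26714475e-04  5.76392793e-02] 22.475
```

View pics/p3.png

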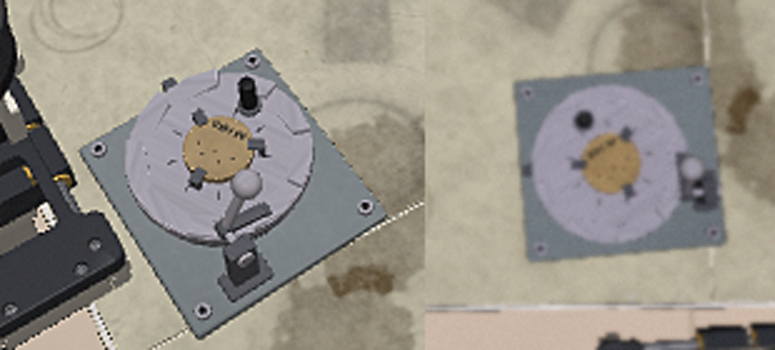

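The pawl ball leans to +x again, at (247,183) in the left half, and the knob in the right half reads dial ≈0.52. Now I'll go back to the knob.

carry_out([
  [[0.0434,-0.02,0],0,0],
  [[0.0434,-0.02,0],0,0.4],
  [[0.0434,-0.02,0],0,0.4],
  [[0.0434,-0.02,0],0,0.4],
  [[0,0,0],-0.164,0.4],
  [[0,0,0],-0.164,0.4],
  [[0,0,0],-0.164,0.4],
  [[0,0,0.04],0,0.4],
  [[0,0,0.04],0,0.4],
  [[0,0,0.04],0,0.4],
  [[0,0,0.009],0,0.4],
  [[0,0,0],0,0.4],
  [[0,0,0],0,0.25],
])

```text
time: 24.1
tool_pos: [0.558, -0.0907, 0.0703]
tool_rot: [3.139, -0.002, 0.549]
contact_force: [-0.5, 0.1, 0.6]
opening: 0.0308
grip_force: 0.0
```

carry_out([
  [[0,0,0],0,0.2],
  [[0,0,0],0,0.14],
  [[0,0,0],0,0.14],
  [[0,0,0],0,0.14],
])

```text
time: 24.6
tool_pos: [0.5568, -0.0906, 0.0688]
tool_rot: [3.142, -0.0, 0.549]
contact_force: [-0.2, -0.4, 0.2]
opening: 0.0128
grip_force: 0.0
```

carry_out([
  [[-0.0001,-0.0021,0],-0.05,0.14],
  [[-0.0001,-0.0021,0],-0.05,0.14],
  [[-0.0001,-0.0021,0],-0.05,0.14],
  [[-0.0001,-0.0021,0],-0.05,0.14],
  [[-0.0001,-0.0021,0],-0.05,0.14],
  [[-0.0001,-0.0021,0],-0.05,0.14],
  [[-0.0001,-0.0021,0],-0.05,0.14],
  [[0,0,0],0,0.14],
  [[0,0,0],0,0.14],
  [[0,0,0],0,0.14],
  [[0,0,0],0,0.14],
])

```text
time: 25.98
tool_pos: [0.5471, -0.0798, 0.0688]
tool_rot: [3.141, -0.0, 0.899]
contact_force: [2.0, -0.5, -0.9]
opening: 0.0129
grip_force: 1.0
```

```bash
python3 - <<'E'
from h import *
t=snap('top');s=snap('side')
for nm,p in (('s',s),('t',t)):
    for n in ('pawl_ball','crank_knob'):
        for r in robot.tip_of(p,n)[:1]: print(n,nm,np.round(r['at'],1),round(r['p'],2),np.round(at_z(p,r['at'],.089 if n[0]=='p' else .056),4))
o=robot.observe();print(o['tool_pos'],o['contact_force'],np.arctan2(o['tool_pos'][1]+.1135,o['tool_pos'][0]-.522)-.06)
i=cv2.cvtColor(np.asarray(s['pixels']),cv2.COLOR_RGB2BGR)[200:340,130:300]
cv2.imwrite('pics/p4.png',cv2.resize(i,None,fx=4,fy=4,interpolation=cv2.INTER_CUBIC))
E
```

```text
pawl_ball s [230.9 275. ] 0.86 [ 0.5207 -0.1742  0.089 ]
crank_knob s [223.5 233.3] 0.56 [ 0.5533 -0.0792  0.056 ]
[ 0.54698407 -0.0798085   0.06878818] [2.88288937 0.0859471  0.30592197] 0.872722475601702
```

View pics/p4.png

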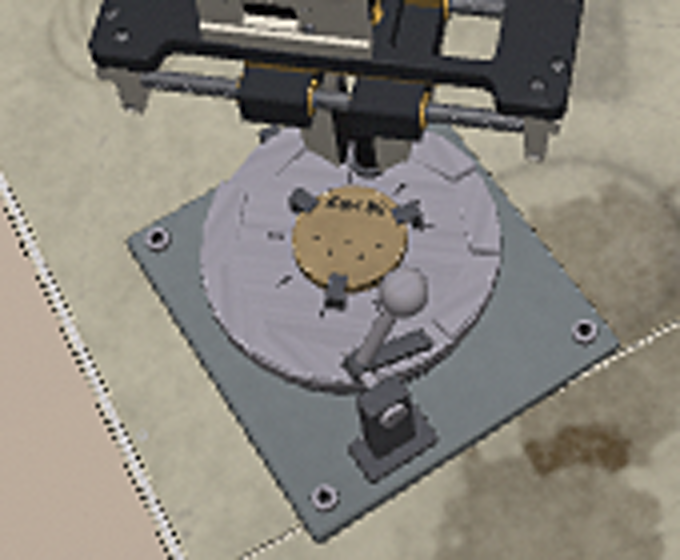

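The ball is back in at (404,290), the tooth has passed, and the dial is pausing near 0.86 in the first notch. On to the second.

carry_out([
  [[-0.0001,-0.0021,0],-0.05,0.14],
  [[-0.0001,-0.0021,0],-0.05,0.14],
  [[-0.0001,-0.0021,0],-0.05,0.14],
  [[-0.0001,-0.0021,0],-0.05,0.14],
  [[-0.0001,-0.0021,0],-0.05,0.14],
  [[-0.0001,-0.0021,0],-0.05,0.14],
  [[-0.0001,-0.0021,0],-0.05,0.14],
  [[-0.0001,-0.0021,0],-0.05,0.14],
  [[-0.0001,-0.0021,0],-0.05,0.14],
  [[-0.0001,-0.0021,0],-0.05,0.14],
  [[-0.0001,-0.0021,0],-0.05,0.14],
  [[-0.0001,-0.0021,0],-0.05,0.14],
  [[-0.0001,-0.0021,0],-0.05,0.14],
  [[0,0,0],0,0.14],
  [[0,0,0],0,0.14],
])

```text
time: 28.15
tool_pos: [0.521, -0.0711, 0.0686]
tool_rot: [-3.141, -0.0, 1.548]
contact_force: [0.5, 0.2, 1.0]
opening: 0.0129
grip_force: 0.2
```

```bash
python3 - <<'E'
from h import *
t=snap('top');s=snap('side')
for n in ('pawl_ball','crank_knob'):
  for p in (s,t):
    for r in robot.tip_of(p,n)[:1]: print(n,np.round(r['at'],1),round(r['p'],2),np.round(at_z(p,r['at'],.089 if n[0]=='p' else .056),4))
o=robot.observe();print(o['tool_pos'],o['contact_force'],np.arctan2(o['tool_pos'][1]+.1135,o['tool_pos'][0]-.522)-.06)
i=cv2.cvtColor(np.asarray(s['pixels']),cv2.COLOR_RGB2BGR)[200:340,130:300]
cv2.imwrite('pics/p5.png',cv2.resize(i,None,fx=4,fy=4,interpolation=cv2.INTER_CUBIC))
E
```

```text
pawl_ball [229.6 273.2] 0.81 [ 0.5204 -0.1704  0.089 ]
crank_knob [208.6 238.7] 0.91 [ 0.5255 -0.0758  0.056 ]
[ 0.52114088 -0.0711281   0.06858594] [ 0.46745062  0.84515795 -0.07256598] 1.5310692759811297
```

View pics/p5.png

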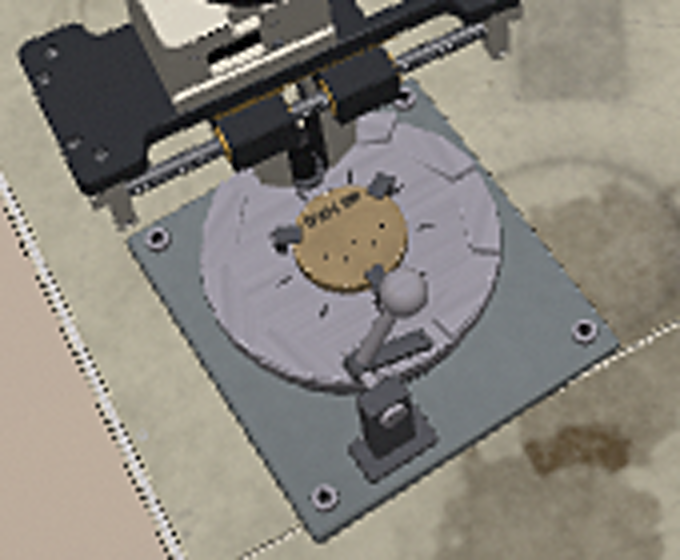

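The pawl is down in the gap, with the ball at (404,290), and the dial is at about 1.53, past the second notch. I'll bring it back gently to rest on the pawl.

carry_out([
  [[0,0.001,0],0.024,0.14],
  [[0,0.001,0],0.024,0.14],
  [[0,0.001,0],0.024,0.14],
  [[0,0.001,0],0.024,0.14],
  [[0,0,0],0,0.14],
])

```text
time: 29.08
tool_pos: [0.5254, -0.0713, 0.0686]
tool_rot: [-3.141, -0.0, 1.453]
contact_force: [-1.4, 0.6, -0.6]
opening: 0.013
grip_force: 0.7
```

carry_out([
  [[0,0.0005,0],0.012,0.14],
  [[0,0.0005,0],0.012,0.14],
  [[0,0,0],0,0.14],
])

```text
time: 29.45
tool_pos: [0.5263, -0.0715, 0.0687]
tool_rot: [-3.141, -0.0, 1.429]
contact_force: [-1.1, 1.7, -0.7]
opening: 0.0128
grip_force: 0.9
```

carry_out([
  [[0,0.0005,0],0.012,0.14],
  [[0,0,0],0,0.14],
])

```text
time: 29.7
tool_pos: [0.5271, -0.0718, 0.0688]
tool_rot: [3.141, 0.0, 1.417]
contact_force: [-1.1, 1.4, -0.8]
opening: 0.0131
grip_force: 0.6
```

carry_out([
  [[0,0.0005,0],0.012,0.14],
  [[0,0,0],0,0.14],
])

```text
time: 29.95
tool_pos: [0.5274, -0.0718, 0.0688]
tool_rot: [3.142, 0.0, 1.405]
contact_force: [-1.1, 0.6, 0.2]
opening: 0.0128
grip_force: 0.8
```

carry_out([
  [[0,0.0005,0],0.012,0.14],
  [[0,0,0],0,0.14],
])

```text
time: 30.2
tool_pos: [0.5275, -0.0718, 0.0687]
tool_rot: [-3.141, 0.0, 1.393]
contact_force: [-3.7, 0.6, 1.5]
opening: 0.013
grip_force: 1.7
```

The force rose to 3.7 N with no further travel, so the tooth is on the pawl. I'll let go and clear off.

carry_out([
  [[0,-0.0006,0],0,0.16],
  [[0,0,0],0,0.25],
  [[0,0,0],0,0.4],
  [[0,0,0],0,0.4],
  [[0,0,-0.02],0,0.4],
  [[0,0,-0.04],0,0.4],
  [[0,0,-0.05],0,0.4],
  [[0,0,0],0,0.4],
])

```text
time: 31.2
tool_pos: [0.5295, -0.0723, 0.1826]
tool_rot: [3.133, 0.001, 1.393]
contact_force: [-0.9, 0.2, 0.5]
opening: 0.0369
grip_force: 0.0
```

```bash
python3 - <<'E'
from h import *
s=snap('side')
for n,z in (('pawl_ball',.089),('crank_knob',.056)):
    for r in robot.tip_of(s,n)[:1]:
        X=at_z(s,r['at'],z); print(n,round(r['p'],2),np.round(X,4), np.arctan2(X[1]+.1135,X[0]-.522)-.06)
i=cv2.cvtColor(np.asarray(s['pixels']),cv2.COLOR_RGB2BGR)[200:340,130:300]
cv2.imwrite('pics/p6.png',cv2.resize(i,None,fx=4,fy=4,interpolation=cv2.INTER_CUBIC))
E
```

```text
pawl_ball 0.73 [ 0.5197 -0.1675  0.089 ] -1.6731890626515165
crank_knob 0.89 [ 0.53   -0.0696  0.056 ] 1.3315213005928335
```

View pics/p6.png

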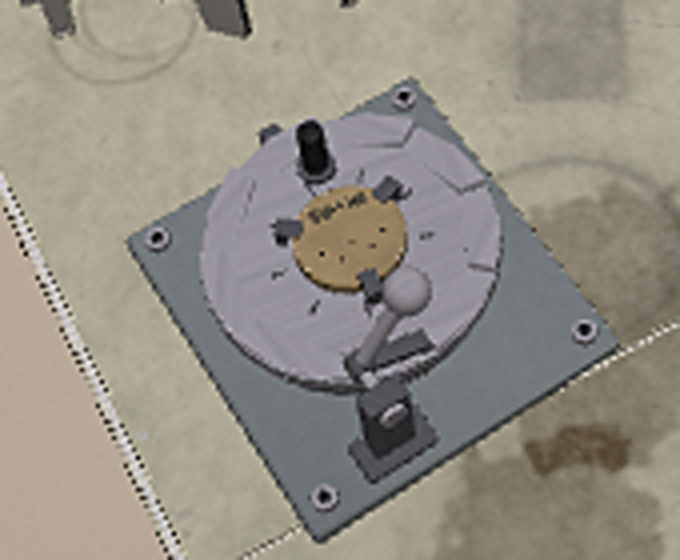

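The picture shows the pawl in, with the ball at (406,290), the knob at (313,150) (dial about 1.38) and the gripper clear. I'm handing in.

```bash
python3 -c "
from cell import robot
print(robot.hand_in())"
```

```text
the job is handed in; nothing more can be done
None
```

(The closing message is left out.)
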